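# Release the key left latched on the supply box

## Robot

A 6-joint arm with a two-finger parallel gripper is mounted at the origin on the work surface. World frame = base frame: x ahead of the robot, y to its left, z up, the work surface at z = 0. Lengths are in mm, angles in degrees, forces in N, time in s.
With the tool pointing down it reaches from about 325 to 925 mm from the base axis. Payload 3.1 kg.
Tool frame: the origin (TCP) lies at the very end of the fingers, on their centre line; the grasp point (between the pads) lies grasp_offset behind it (grasp_offset is the distance from the TCP to the grasp point, in mm); z points along the fingers, x is the direction in which the jaws open and shut, and the axes are right-handed (so a half turn about z gives the same grasp; the last joint's range is limited). The gripper opens to 85 mm and grips with 20 to 120 N. Pads are 22 mm wide; open, the fingers measure 114 mm over their backs; the gripper's body (76 mm by 85 mm) begins 54 mm behind the grasp point. The pads swing forward as they close: fully open they stand 13 mm farther back than shut.
Start: joints at [70.577, 12.427, 92.441, -0, 75.132, -6.429], TCP at [140.518, 609.011, 231.3] pointing down, gripper open.
Joint ranges: [-157.48, 157.48], [-44.54, 120.13], [17.64, 146.25], [-64.5, 244.5], [7.68, 150.69], [-147.95, 147.95]. Speed limits (degrees/s): [159.86, 159.86, 180, 180, 180, 180].

## Interface

Orientations are given as [roll, pitch, yaw] about the fixed x, y, z axes, in that order (R = Rz(yaw) Ry(pitch) Rx(roll)).
In Python, from station import * gives the robot as it stands. Calls block until the motion is done:
- goto(position, orientation): joint-space move of the TCP to a pose.
- move_l(position, attitude=None, speed=150): straight line of the TCP; attitude=None keeps the orientation; speed is the mean speed in mm/s.
- move_j(angles): joint-space move.
- grip(opening, squeeze=None): finger opening in mm; squeeze is the grip in N (None keeps the last); returns when the fingers have stopped.
- wait(seconds).
- solve_ik(position, orientation): joint angles nearest the present ones, or None.
- get_obs(): the state.
- get_image(name): name is "scene" or "top" or "wrist"; returns the picture (400x640x3 uint8, red, green, blue); there is no depth.
- get_calibration(name): a dict with "fx", "fy", "cx", "cy" (pixels), "R" (3x3) and "t" (3): a world point X has camera coordinates R X + t; the wrist camera has in their place "mount" (4x4, takes a point from camera to tool coordinates, whose origin is the TCP and whose axes are the tool frame's). Camera axes: x right, y down, z forward; pixel columns grow to the right and rows downward; lengths in mm; the calibration is good to about 2 mm. The wrist camera is an equidistant fisheye: a pixel r from the principal point sees the ray r / f radians off the axis. A picture is of the moment at which its call begins: read the wrist's pose just before it. get_calibration takes no time and is no camera call.
A pose or a line that the arm cannot do raises Unreachable and nothing moves.
- sign_off(): hands the job in, once; it reports no verdict.
Trained networks look in the newest picture that a camera, given by its name, has taken for a name from the list of things; names that differ only in an ending like _2 or _b are one class to them, and where a whole thing is asked for, a point or a joint stands for the part that bears it (a point fixed in the world has none). Each returns a list of dicts, best first, with "score" (0 to 1); they miss things now and then, are a little off and sometimes report something else, mostly with a low value. They report only what shows in the picture. A call takes as long as a camera call.
- spot_in(name, camera): "extent" ([centre column, centre row, width, height] in pixels, round what is visible of it).
- regions_of(name, camera): "region" (400x640 bool, what is visible of it) and "extent" ([centre column, centre row, width, height] in pixels, round what is visible of it).
The state is a dict: "t": time; "joint_pos": joint angles; "qvel": joint speeds; "effort": joint torques, N m; "tcp_pos": TCP position; "ee_rot": TCP orientation; "wrist_force": force on the tool from outside, world axes, zero at the start; "moment": the same for the moment, N m; "grip_width": finger opening in mm.
Only numpy, scipy, OpenCV 4.12 (cv2) and the standard library are available. Lean on these libraries where they do the work, as an engineer would, in place of code of your own. Each camera call takes 0.05 s, during which the arm holds its last target. There are 200 camera calls.

## Task

On the discharge-test table one of the four look-alike keys of the four-way supply box has been left latched down, so that output is still on. Find it by touch - light taps with the fingertips will tell - then press that key fully home and let it go, so that all four keys stand up. Do not push any other key in beyond a light tap, do not pick anything up, and leave everything else on the table where it is.

Things in the scene. Friction and masses are not known exactly. Their poses are not given: they have to be found in the camera images.
- supply_box: Fixed grey box, 150 deep (x) x 266 wide (y) x 62 mm high to its deck. Origin: centre of its underside, z up, -x to the robot. At x = -36 mm on the deck a row of 4 identical white keys, 22 x 22 mm, 42 mm apart in y, each in a black 30 x 30 x 2 mm surround. Behind each: two black terminal posts (13 mm diameter, 22 high, x = +24 mm) and a fuse cap (17 diameter, 9 high, x = +54 mm).
- key_place1 (a point): Point fixed on the box (does not move with the key): centre of the top of key 1 while UP, 12 mm above the deck; nearest the box's +y end (left as seen from the robot). A key that is up yields to a light tap: its spring needs 1.1 N at first, 3.8 N at 6 mm, 4.6 N fully home (8 mm down). Pushed beyond 6.5 mm it would switch its output on, which is wrong.
- key_place2 (a point): Point fixed on the box (does not move with the key): centre of the top of key 2 while UP, 12 mm above the deck; next to key 1. A latched key rests with its top 4 mm lower than this point and stays put under up to about 2.5 N, so a tap meets it 4 mm lower than the others.
- key_place3 (a point): Point fixed on the box (does not move with the key): centre of the top of key 3 while UP, 12 mm above the deck; next to key 2. The latched key is freed by pressing it home: 4 mm more, to its stop 8 mm below this point, 5 to 6 N (the catch lets go about 2.5 mm down). Let go, it springs all the way up and stays up.
- key_place4 (a point): Point fixed on the box (does not move with the key): centre of the top of key 4 while UP, 12 mm above the deck; nearest the box's -y end. One of the four keys, any of them, starts latched, the other three up; no lamp shows which. (In the rules cap_a is the latched key, wherever it stands; cap_b, cap_c, cap_d are the other three.)
- spare_tip: Bystander: steel discharge tip, 12 mm diameter, 40 mm tall, pointed, standing loose on the deck of the box near its +y end, 36 mm behind the line of the keys. Origin under its foot.
- test_board: Bystander: loose green circuit board 100 x 80 mm, about 25 mm high with its parts, lying behind the box. Origin under its centre.
- adapter: Bystander: loose black power adapter 95 x 46 x 30 mm, lying behind the box. Origin under its centre.
- tape_roll: Bystander: loose roll of red tape, 96 mm diameter, 18 mm high, at the box's +y side. Origin under its centre.
- hygrometer: Bystander: loose white hygrometer, 22 x 62 x 100 mm tall, standing at the box's -y side. Origin under its centre.
- screwdriver: Bystander: loose screwdriver with a black handle, 190 mm long, lying between the box and the robot. Origin under its middle.
- foam_block: Bystander: loose white foam block 100 x 140 x 50 mm, beyond the hygrometer on the -y side. Origin under its centre.

How it is judged (in metres and radians):
At the end, for the whole second after the job is handed in: All four keys stand fully up (each within 1.5 mm of its raised height) (value of joint each of cap_a, cap_b, cap_c, cap_d below 0.0015 m); the robot touches nothing.
It fails at once if a key that was up is pressed home (beyond 6.5 mm of its 8 mm travel) (value of joint any of cap_b, cap_c, cap_d above 0.0065 m).
It fails at once if a bystander is lifted, carried or pushed more than 15 mm, or tipped over (distance of any of spare_tip, test_board, adapter, tape_roll, hygrometer, screwdriver, foam_block from where it was at the start of the episode above 0.015 m or angle between any of spare_tip, hygrometer's own z axis and vertical above 0.5 rad).
It also fails if it takes over 48 s, if anything falls off the work surface, if the arm or the gripper's body presses on something with over 40 N, if the wrist force passes 120 N, or if a joint passes its speed limit or range.

## Working session

There is one attempt and no reset: what is moved stays moved. The work goes in short steps, each a Python script; the robot and the scene stay as the last script left them, time stands still between calls to the robot, and variables do not carry over. Pictures are saved under pics/ and viewed, about 8 in all and at most 12, crops included, and the job is handed in when it is done.

```bash
mkdir -p pics
python3 - <<'E'
from station import *
import cv2,numpy as np
o=get_obs();print(o)
for c in("scene","top"):
    im=get_image(c);cv2.imwrite(f"pics/{c}0.png",im[:,:,::-1])
    k=get_calibration(c);print(c,{a:np.round(v,4).tolist() for a,v in k.items()})
    for n in("supply_box","key_place1","spare_tip","tape_roll","hygrometer"):
        print(n,[(round(d["score"],2),np.round(d["extent"],1).tolist()) for d in spot_in(n,c)[:5]])
print(get_calibration("wrist"))
E
```

```text
{'t': 0.0, 'joint_pos': array([ 7.05763272e+01,  1.24778406e+01,  9.25301918e+01,  9.45210268e-04,
        7.51309910e+01, -6.42817164e+00]), 'qvel': array([-0.16453268, -0.00991797,  0.00864935,  0.05762819, -0.10340204,
        0.12076   ]), 'effort': array([ 1.84752556e-03, -3.96829712e+01, -3.03859341e+01, -1.47397691e-04,
        9.54757706e-03,  1.58581474e-05]), 'tcp_pos': array([140.24014232, 608.21765827, 229.94092623]), 'ee_rot': array([-1.79983528e+02,  1.38047150e-01,  7.70042750e+01]), 'wrist_force': array([-0.06880411,  0.14170244,  0.68253879]), 'moment': array([-0.03762906, -0.02818464, -0.00419283]), 'grip_width': 85.31614451071233}
scene {'fx': 459.8121, 'fy': 459.8121, 'cx': 322.4349, 'cy': 198.3445, 'R': [[0.0283, 0.9996, -0.0089], [0.6322, -0.0248, -0.7744], [-0.7743, 0.0163, -0.6326]], 't': [-1.5866, -334.2349, 1523.2294]}
supply_box [(0.88, [354.7, 189.2, 125.4, 67.1])]
key_place1 [(0.77, [352.6, 189.3, 122.6, 68.7])]
spare_tip [(0.46, [392.9, 169.8, 3.1, 15.0]), (0.27, [353.4, 184.4, 119.1, 62.1])]
tape_roll [(0.65, [442.6, 197.4, 40.0, 28.0])]
hygrometer [(0.
[... 223 characters left out ...]
7586]}
supply_box [(0.76, [293.4, 230.2, 117.7, 70.3])]
key_place1 [(0.74, [295.1, 228.0, 112.3, 68.7])]
spare_tip [(0.18, [430.1, 231.5, 60.9, 49.7])]
tape_roll [(0.91, [203.9, 224.1, 43.2, 38.4])]
hygrometer [(0.93, [369.8, 209.4, 29.6, 19.2])]
{'fx': 309.70691628693146, 'fy': 309.70691628693146, 'cx': 318.8405809028364, 'cy': 196.1521708516041, 'mount': array([[ 9.99999646e-01,  5.39283039e-04, -6.46001002e-04,
        -4.43887739e-01],
       [-3.06362880e-04,  9.48294072e-01,  3.17392910e-01,
        -8.23565852e+01],
       [ 7.83763534e-04, -3.17392599e-01,  9.48293901e-01,
        -1.42107006e+02],
       [ 0.00000000e+00,  0.00000000e+00,  0.00000000e+00,
         1.00000000e+00]])}
```

Run:
```python
import cv2
im=cv2.imread("pics/top0.png")[150:300,170:430]
cv2.imwrite("pics/topc.png",cv2.resize(im,None,fx=3,fy=3,interpolation=cv2.INTER_CUBIC))
```

```text
(no output)
```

View pics/topc.png

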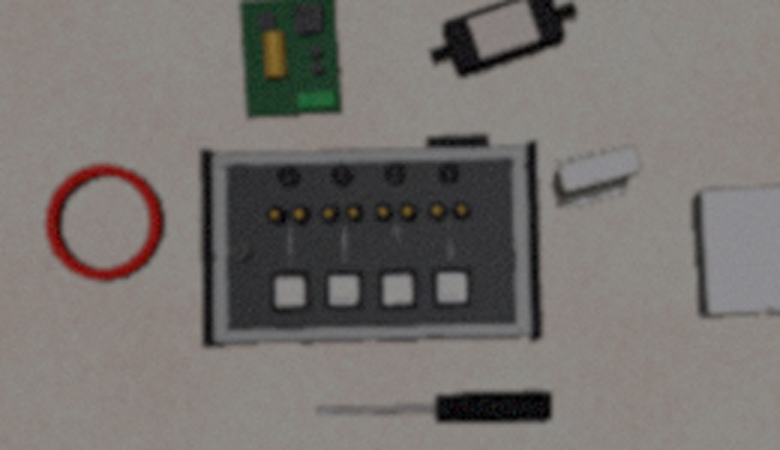

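```bash
cat > h.py <<'E'
from station import *
import cv2,numpy as np
from scipy.spatial.transform import Rotation as Ro
def ray(cam,u,v,z,obs=None):
    k=get_calibration(cam)
    p=np.array([(u-k["cx"])/k["fx"],(v-k["cy"])/k["fy"]])
    if cam=="wrist":
        r=np.hypot(*p); d=np.r_[p*np.sin(r)/r,np.cos(r)]
        M=k["mount"];R=Ro.from_euler("xyz",obs["ee_rot"],degrees=True).as_matrix()
        c=R@M[:3,3]+obs["tcp_pos"];d=R@M[:3,:3]@d
    else:
        R=np.array(k["R"]);c=-R.T@k["t"];d=R.T@np.r_[p,1]
    return c+d*(z-c[2])/d[2]
def blobs(im,thr,lo,hi):
    n,_,s,c=cv2.connectedComponentsWithStats((im.min(2)>thr).astype(np.uint8))
    return [(c[i],s[i]) for i in range(1,n) if lo<s[i,4]<hi]
E
python3 - <<'E'
from h import *
im=cv2.imread("pics/top0.png")
P=[]
for x in(290,344,398,452):
    u,v=170+(x+.5)/3-.5,150+290.5/3-.5
    w=np.clip(im[int(v)-6:int(v)+8,int(u)-6:int(u)+8].min(2).astype(float)-130,0,None)
    yy,xx=np.mgrid[int(v)-6:int(v)+8,int(u)-6:int(u)+8]
    if w.sum()>0:u,v=(w*xx).sum()/w.sum(),(w*yy).sum()/w.sum()
    P.append(ray("top",u,v,74));print(x,u,v,P[-1].round(1),w.max())
P=np.array(P);print(np.linalg.norm(np.diff(P[:,:2],axis=0),axis=1))
print("tip",ray("top",170+243/3,150+252/3,80))
d=P[0]-P[3];print("axis deg",np.degrees(np.arctan2(-d[0],d[1])))
for p in P:
  for yaw in(90,0,180,-90,77):
    print(yaw,solve_ik([p[0],p[1],150],[180,0,yaw]))
E
```

```text
290 266.20454545454544 246.60454545454544 [496.7 110.1  74. ] 10.0
344 284.02884615384613 245.125 [501.   68.5  74. ] 9.0
398 302.04833836858006 246.06646525679758 [499.8  26.4  74. ] 11.0
452 320.659649122807 244.75438596491227 [503.8 -17.   74. ] 9.0
[41.82460342 42.17064222 43.52369196]
tip [525.153282   145.75569948  80.        ]
axis deg 3.207086690062745
90 [ 4.59065394e+00  3.25638727e+00  1.12021797e+02 -2.54444375e-14
  6.47218157e+01 -8.54093461e+01]
0 [ 4.59065394e+00  3.25638727e+00  1.12021797e+02 -2.54444375e-14
  6.47218157e+01  4.59065394e+00]
180 None
-90 [ 4.59065394e+00  3.25638727e+00  1.12021797e+02 -2.54444375e-14
  6.47218157e+01  9.45906539e+01]
77 [ 4.59065394e+00  3.25638727e+00  1.12021797e+02 -2.54444375e-14
  6.47218157e+01 -7.24093461e+01]
90 [-1.70483912e-01  2.88261569e+00  1.12414598e+02 -2.54444375e-14
  6.47027864e+01 -9.01704839e+01]
0 [-1.70483912e-01  2.88261569e+00  1.12414598e+02 -2.54444375e-14
  6.47027864e+01 -1.70483912e-01]
180 None
-90 [-1.70483912e-01  2.88261569e+00  1.12414598e+02 -2.54444375e-14
  6.47027864e+01  8.98295161e+01]
77 [-
[... 230 characters left out ...]
+00  1.13089993e+02 -2.54444375e-14
  6.46752801e+01 -5.02120421e+00]
180 None
-90 [-5.02120421e+00  2.23472678e+00  1.13089993e+02 -2.54444375e-14
  6.46752801e+01  8.49787958e+01]
77 [-5.02120421e+00  2.23472678e+00  1.13089993e+02 -2.54444375e-14
  6.46752801e+01 -8.20212042e+01]
90 [-9.91268689e+00  2.68191823e+00  1.12624559e+02 -2.54444375e-14
  6.46935226e+01 -9.99126869e+01]
0 [-9.91268689e+00  2.68191823e+00  1.12624559e+02 -2.54444375e-14
  6.46935226e+01 -9.91268689e+00]
180 None
-90 [-9.91268689e+00  2.68191823e+00  1.12624559e+02 -2.54444375e-14
  6.46935226e+01  8.00873131e+01]
77 [-9.91268689e+00  2.68191823e+00  1.12624559e+02 -2.54444375e-14
  6.46935226e+01 -8.69126869e+01]
```

Run:
```python
from h import *
goto([440,46,250],[180,0,93]); grip(0); wait(0.3)
o=get_obs(); im=get_image("wrist")
print(o["t"],o["tcp_pos"],o["ee_rot"],o["wrist_force"],o["grip_width"])
np.save("w1.npy",{"o":o},allow_pickle=True)
cv2.imwrite("pics/w1.png",im[:,:,::-1])
for n in("key_place1","spare_tip"):
    print(n,[(round(d["score"],2),np.round(d["extent"],1).tolist()) for d in spot_in(n,"wrist")[:5]])
for c,s in blobs(im,140,100,3000): print(c.round(1),s,ray("wrist",*c,74,o).round(1))
```

```text
3.9417 [440.00438294  46.00093167 250.00585257] [ 1.79999126e+02 -1.06820159e-03  9.29997318e+01] [ 0.10392657 -0.29212051  0.72288033] 0.6780555869408943
key_place1 [(0.62, [320.9, 238.4, 227.7, 121.6])]
spare_tip [(0.47, [400.9, 252.3, 15.4, 20.6])]
[220.2 235.4] [213 192  17  96 430] [518.9 -66.9  74. ]
[315.2 194.1] [218 192 201   5 911] [461.8  42.8  74. ]
[414.4 237.3] [406 194  17  95 411] [509.1 162.1  74. ]
[262.2 223.3] [253 215  19  18 319] [499.7 -15.5  74. ]
[298.4 225.4] [289 217  20  18 330] [499.7  25.7  74. ]
[336.  225.5] [326 217  20  18 339] [497.7  67.9  74. ]
[373.  225.4] [364 217  19  18 327] [495.7 110.   74. ]
[465.1 242.6] [ 445  223   40   40 1145] [515.4 232.5  74. ]
[318.9 334.9] [313 321  13  27 252] [666.2  57.6  74. ]
```

View pics/w1.png

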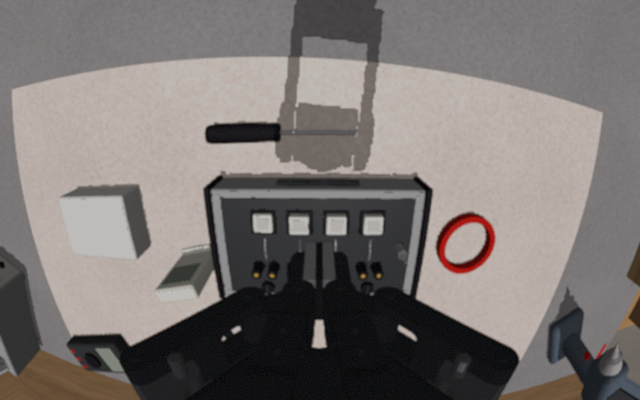

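```bash
cat >> h.py <<'E'
K={1:(496.2,110),2:(498,68),3:(500,25.9),4:(501.5,-16)}
def fz():
    f=[]
    for _ in range(4): wait(0.03); f.append(get_obs()["wrist_force"][2])
    return round(float(np.mean(f)),2)
E
python3 - <<'E'
from h import *
for k in(1,2,3,4):
    x,y=K[k]
    if k==1: goto([x,y,90],[180,0,93])
    else: move_l([x,y,82],speed=120)
    move_l([x,y,78],speed=50); wait(.15); b=fz(); r=[]
    for z in(73,72,71):
        move_l([x,y,z],speed=20); r.append((round(get_obs()["tcp_pos"][2],2),round(fz()-b,2)))
    print(k,b,r); move_l([x,y,82],speed=80)
print(get_obs()["t"])
E
```

```text
1 -0.07 [(np.float64(73.34), 2.33), (np.float64(72.26), 3.55), (np.float64(71.21), 3.91)]
2 -0.07 [(np.float64(73.37), 2.76), (np.float64(72.25), 3.1), (np.float64(71.2), 3.97)]
3 0.3 [(np.float64(73.37), 2.58), (np.float64(72.25), 2.6), (np.float64(71.2), 3.89)]
4 0.18 [(np.float64(72.98), -0.04), (np.float64(72.24), 3.17), (np.float64(71.07), 3.12)]
14.9917
```

Run:
```python
from h import *
for k in(4,3,2,1):
    x,y=K[k]
    move_l([x,y,82],speed=120); wait(.15); b=fz(); r=[]
    for z in(76,75,74):
        move_l([x,y,z],speed=20); r.append((round(float(get_obs()["tcp_pos"][2]),2),round(fz()-b,2)))
        if r[-1][1]>1: break
    print(k,b,r); move_l([x,y,82],speed=80)
print(get_obs()["t"])
```

```text
4 -0.04 [(75.72, -0.28), (74.98, 0.23), (73.89, 0.65)]
3 -0.43 [(76.16, 2.27)]
2 0.06 [(76.18, 1.21)]
1 -0.37 [(76.18, 1.83)]
21.975
```

Run:
```python
from h import *
x,y=K[4]
move_l([x,y,82],speed=150); wait(.15); b=fz(); r=[]
move_l([x,y,74],speed=40)
for z in(71.5,70,69.2,68.4,67.6,66.8,66):
    move_l([x,y,z],speed=20); r.append((round(float(get_obs()["tcp_pos"][2]),2),round(fz()-b,2)))
    if r[-1][1]>8: break
print(b,r); move_l([x,y,82],speed=60); wait(.15); b=fz(); r=[]
for z in(76,75.3):
    move_l([x,y,z],speed=20); r.append((round(float(get_obs()["tcp_pos"][2]),2),round(fz()-b,2)))
    if r[-1][1]>1: break
print(b,r); move_l([x,y,84],speed=80)
print(get_obs()["t"])
```

```text
-0.49 [(71.84, 3.4), (70.07, 4.07), (69.35, 4.7), (68.99, 8.39)]
0.19 [(76.13, 1.23)]
26.65
```

Run:
```python
from h import *
move_l([440,46,250],speed=150); wait(.2)
im=get_image("wrist"); cv2.imwrite("pics/w2.png",np.hstack([cv2.imread("pics/w1.png")[100:320,180:520],im[100:320,180:520,::-1]]))
o=get_obs();print(o["t"],o["wrist_force"])
```

```text
28.3 [-0.32093714 -0.41119202  0.02653202]
```

View pics/w2.png

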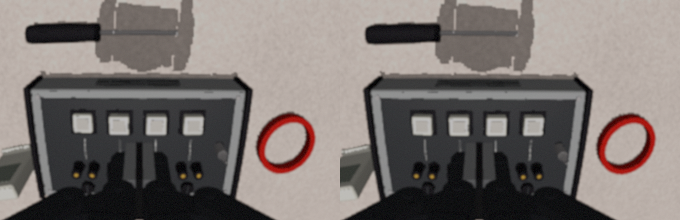

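The before view (left) and after view (right) match: screwdriver, tape roll, spare tip and hygrometer are unmoved. Key 4, the leftmost at about (422,125), now looks the same as the other three and sits about 2 px lower in the picture than before, level with the row.

```bash
python3 -c "
from station import *
print(sign_off())"
```

```text
the job is handed in; nothing more can be done
None
```

Key 4, nearest the box's -y end, was the latched one. I pressed it home and let it go, and my last checks show all four keys standing up. The job was handed in at about 28 s of the 48 s allowed.

- **Finding it:** Keys 1–3 resisted at a reading of about 76 mm (1.2–2.3 N). Key 4 met the fingers only at about 73–74 mm.
- **Pressing it:** Key 4 reached its stop at a reading of about 69.0 mm, where the force jumped from 4.7 to 8.4 N. I expected 5 to 6 N. A light re-tap afterwards met it at 76.1 mm (1.2 N), the same as the others.
- **Final view:** The last wrist picture shows the key row level and the screwdriver, tape roll, spare tip and hygrometer unmoved. The arm was clear of everything. I did not check the board, adapter or foam block again, but the arm went nowhere near them.

**One disagreement:** the real contact heights were about 3 mm higher than the stated geometry, in terms of the reported TCP. My first taps on keys 1–3 therefore went deeper than the 3 mm I intended, to roughly 6 mm (about 3.9 N). That is more than a light tap and close to the 6.5 mm limit. The heights suggest they stayed just under it, but the forces leave little margin. The later taps found all three up and not latched.

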